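Dock the glucose meter

ROBOT

A 7-joint arm with a two-finger parallel gripper is mounted at the origin on a cart in front of the work surface, level with it; the furniture and walls round the work are solid. World frame = base frame: x ahead of the robot, y to its left, z up, the work surface at z = 0. Lengths are in m, angles in rad, forces in N, time in s.
With the tool pointing down it reaches from about 0.4 to 0.875 m from the base axis. Payload 4.4 kg.
Tool frame: the origin (TCP) lies at the very end of the fingers, on their centre line; the grasp point (between the pads) lies 19 mm behind it (pinch_z is the distance from the TCP to the grasp point, in m); z points along the fingers, y is the direction in which the jaws open and shut (so a half turn about z gives the same grasp; the last joint's range is limited). The gripper opens to 85 mm and grips with 20 to 120 N. Pads are 22 mm wide; open, the fingers measure 114 mm over their backs; the gripper's body (76 mm by 85 mm) begins 54 mm behind the grasp point. The pads swing forward as they close: fully open they stand 13 mm farther back than shut.
Start: joints at [1.202, 0.628, 0.038, 1.517, -0.027, 0.996, -0.02], TCP at [0.194, -0.62, 0.231] pointing down, gripper open.
Joint ranges: [-3.06, 3.06], [-0.37, 2.12], [-1.25, 1.32], [0.18, 2.47], [-1.1, 4.24], [0.23, 1.98], [-2.94, 2.94]. Speed limits (rad/s): [2.57, 2.57, 3.14, 3.14, 3.14, 3.14, 3.14].

INTERFACE

Orientations are given as [roll, pitch, yaw] about the fixed x, y, z axes, in that order (R = Rz(yaw) Ry(pitch) Rx(roll)).
In Python, from cell import * gives the robot as it stands.
- The arm moves only by the tool servo_tool, never from a script. Its argument "plan" is a list of rows, each a list of 7 numbers: the shift along the tool's x, y, z in m, then the turn, a rotation vector about the tool's x, y, z in rad, then the opening, from -1 (shut) to 1 (fully open). A call has 1 to 5 rows; each row is the pose to reach, as a shift and turn from the pose commanded when the call began, along the tool's axes at that moment; what a row does not reach only later rows make up. A row lasts 1/10 s, in which the tool goes at most 50 mm and 8.59 degrees, less where a joint would pass 70% of its speed; a pose out of reach is approached as far as the arm can. A call with a gripper value outside its range is refused whole. The fingers move at their own pace and stop on an object; the grip force is fixed at half the most. Time passes only in rows, so rows that repeat a pose let the fingers close. It gives the time, the measured TCP pose, the force and the opening at its end, in the units of the state.
- get_obs(): the state, without advancing time (a new reading comes with each control period).
- capture(name): name is "side" or "top"; returns a dict with "image" (400x640x3 uint8, red, green, blue), "fx", "fy", "cx", "cy" (pixels), "xyz" and "rotation" of the camera in the world. Camera axes: x right, y down, z forward; pixel columns grow to the right and rows downward; lengths in m; the calibration is good to about 2 mm. A picture is of the moment at which its call begins. There is no depth.
- finish_job(): hands the job in, once; it reports no verdict.
The state is a dict: "time_s": time; "q": joint angles; "joint_vel": joint speeds; "joint_torque": joint torques, N m; "position": TCP position; "tcp_rot": TCP orientation; "force": force on the tool from outside, world axes, zero at the start; "ft_torque": the same for the moment, N m; "opening": finger opening in m.
Only numpy, scipy, OpenCV 4.12 (cv2) and the standard library are available. Lean on these libraries where they do the work, as an engineer would, in place of code of your own. Each camera call takes 0.05 s, during which the arm holds its last target.

TASK

Put the glucose meter away in its docking sleeve: display up and tab end first, slide it in past the dust flap and on until you feel it come firmly against the stop hidden inside. Push gently, release it there, fully home, and leave the other things where they are.

Things in the scene. Friction and masses are not known exactly. Their poses are not given: they have to be found in the camera images.
- meter: Yellow handheld glucose meter lying flat, display up, loose, about 0.12 kg. Solid body 80 mm long (own x -46 to +34 mm), 52 mm wide (own y, grip across it), 18 mm high (display bulges to 20). Origin on the underside, 46 mm from the plain rear end (-x); z up. A thin tab sticks out of the +x end to x = +46 mm; this end goes in first, and the tab itself meets nothing.
- dock: White docking sleeve, fixed, 112 mm long (x), 86 wide (y), 62 high, origin at the underside centre. +x is the insertion direction, from the mouth inward. Slot 55 mm wide, centred on y = 0, 24 mm high (z 30 to 54 mm). Grey lips flare the mouth's sides 9 mm forward of the mouth plane, to about 66 mm apart. More than 45 N between meter and dock harms them.
- dock_mouth (a point): Centre of the mouth on the slot floor, at dock x = -50, z = +30 mm. A tongue 30 mm wide, level with the floor, reaches 24 mm out in front of it. The unseen rigid stop lies 51 to 73 mm past this mouth plane: there the solid front of the meter (own x = +34 mm) meets it, leaving the meter's rear end 7 to 29 mm outside the mouth.
- dock_flap (a joint): Angle (rad) of the black dust flap that hangs just inside the mouth, hinged at its top: 0 hanging shut, about 1.3 when the meter is under it. It yields inward to about 1 N and then rests on the meter. Sliding the meter on under it takes up to about 6 N of push, clearly less than the stop gives (10 N and more).
- dock_contact (a joint): Travel (m) of the hidden spring contact in front of the stop: 0 while nothing presses it, about 0.006 when the meter stands against the rigid stop. Its spring is soft (under 0.5 N, hardly felt). It does not tell how deep the stop lies.
- oximeter: Bystander: finger pulse oximeter, blue top and white underside, 34 x 60 x 34 mm, origin under its centre. To be left alone.
- pill_bottle: Bystander: small brown medicine bottle with a cap, 22 mm diameter, 34 mm high, origin under its centre. To be left standing.
- thermometer: Bystander: thin white thermometer, 16 x 146 x 10 mm, long along its y, origin under its centre. To be left alone.
- penlight_1: Bystander: thin penlight, 14 x 133 x 14 mm, long along its y, origin under its centre. To be left alone.
Not all that is in view belongs to the job. There is more than one size of the meter; the job needs the smaller.

How it is judged:
On the way:
1. the meter's tab end is in the slot, its solid front 15 mm or more past the mouth, within 5 mm sideways, level and in line (x of meter in the frame of dock above -0.069 m and angle between the x axis of meter and the x axis of dock, either way round below 0.12 rad and angle between meter's own z axis and vertical below 0.2 rad and y of meter in the frame of dock between -0.005 and 0.005 m and z of meter in the frame of dock between 0.02 and 0.045 m), for 0.1 s.
At the end, for the whole second after the job is handed in: The meter lies in the slot, display up, tab end inward, in line with the sleeve (within 4 mm and 0.08 rad, level within 0.08 rad), at rest, and its front holds the hidden contact pressed by more than 4.5 of its 6 mm, that is, within 1.5 mm of the rigid stop (value of joint dock_contact above 0.0045 m and x of meter in the frame of dock between -0.036 and -0.007 m and y of meter in the frame of dock between -0.004 and 0.004 m and angle between the x axis of meter and the x axis of dock, either way round below 0.08 rad and angle between meter's own z axis and vertical below 0.08 rad and linear speed of meter below 0.01 m/s); the robot touches nothing.
It fails at once if meter and dock are pressed together with more than 45 N in all (contact force between meter and dock above 45 N).
It fails at once if a bystander (oximeter, medicine bottle, thermometer or penlight) is moved more than 25 mm (distance of any of oximeter, pill_bottle, thermometer, penlight_1 from where it was at the start of the episode above 0.025 m).
It fails at once if the medicine bottle is knocked over (angle between pill_bottle's own z axis and vertical above 0.5 rad).
It also fails if it takes over 64 s, if anything falls off the work surface, if the arm or the gripper's body presses on something with over 40 N, if the wrist force passes 120 N, or if a joint passes its speed limit or range.

## Working session

There is one attempt and no reset: what is moved stays moved. The work goes in short steps, Python scripts to look and compute and a tool call to move; the robot and the scene stay as the last step left them, time stands still between calls to the robot, and variables do not carry over. Pictures are saved under pics/ and viewed, and the job is handed in when it is done.

Besides the shell and the picture viewer there is one more tool, called after "Call:" as name([rows], argument=value, ...), one row to a line, values as JSON. servo_tool: Moves the arm, as the interface text tells. Its arguments: {"type":"object","properties":{"plan":{"type":"array"}},"required":["plan"]}

```bash
mkdir -p pics
python3 - <<'E'
from cell import *
import cv2
o=get_obs();print(o)
for n in("side","top"):
    c=capture(n);cv2.imwrite(f"pics/{n}0.png",c["image"][:,:,::-1]);print(n,{k:v for k,v in c.items() if k!="image"})
E
```

```text
{'time_s': 0.0, 'q': array([ 1.20218634,  0.62935319,  0.03842746,  1.51838229, -0.02702168,
        0.99628025, -0.02001114]), 'joint_vel': array([-9.06591354e-04,  1.38206656e-03,  7.51788082e-04, -6.46187198e-04,
        1.63693011e-03,  1.48562249e-03, -6.27433401e-05]), 'joint_torque': array([-6.83889739e-04, -5.63396502e+01,  1.22605160e+00, -1.93449014e+01,
        1.10638101e-02,  1.05546601e-02,  3.29620747e-06]), 'position': array([ 0.19368649, -0.61981402,  0.23037966]), 'tcp_rot': array([-3.13968685e+00, -9.16217950e-07,  3.02798452e-01]), 'force': array([-0.25589801,  0.48836698,  0.10123465]), 'ft_torque': array([-0.02148676, -0.00813069,  0.02285188]), 'opening': 0.08536545951348487}
side {'fx': 480.63028985233, 'fy': 480.63028985233, 'cx': 330.35509171210344, 'cy': 195.99194590843055, 'xyz': array([0.01611552, 0.55037204, 1.13719744]), 'rotation': array([-2.52504199,  0.00970992, -2.3819789 ])}
top {'fx': 433.1206061369784, 'fy': 433.1206061369784, 'cx': 319.3431749398986, 'cy': 195.4150832417052, 'xyz': array([0.46551781, 0.02934776, 1.42670083]), 'rotation': array([-3.08425809e+00, -1.44252207e-03, -1.55174942e+00])}
```

View pics/side0.png

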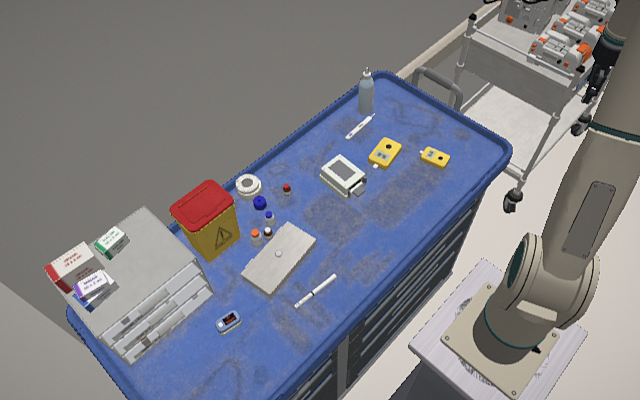

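View pics/top0.png

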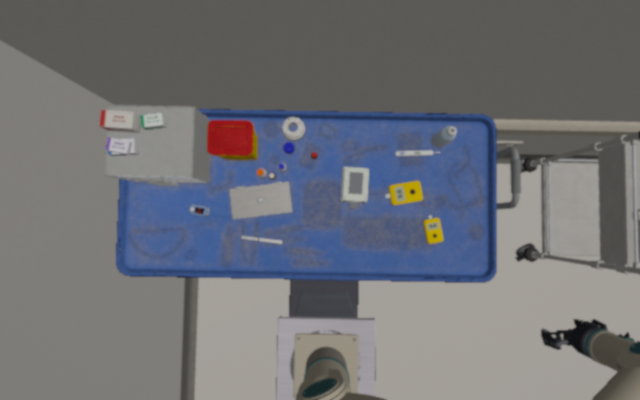

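Two yellow meters are in view: A at top (406,193) / side (385,152), which looks larger, and B at top (433,230) / side (435,156), which looks smaller. I'll confirm with enlarged crops and sizes.

```bash
cat > h.py <<'E'
import numpy as np, cv2
from scipy.spatial.transform import Rotation as R
CAM={"side":(480.63029,330.35509,195.99195,[0.01611552,0.55037204,1.13719744],[-2.52504199,0.00970992,-2.3819789]),
"top":(433.1206,319.34317,195.41508,[0.46551781,0.02934776,1.42670083],[-3.08425809,-1.44252207e-03,-1.55174942])}
def px2w(n,u,v,z):
    f,cx,cy,p,r=CAM[n];d=R.from_euler('xyz',r).as_matrix()@np.array([(u-cx)/f,(v-cy)/f,1]);return np.array(p)+d*(z-p[2])/d[2]
def w2px(n,P):
    f,cx,cy,p,r=CAM[n];c=R.from_euler('xyz',r).as_matrix().T@(np.array(P)-p);return np.array([f*c[0]/c[2]+cx,f*c[1]/c[2]+cy])
def crop(img,u0,v0,w,h,s,name):
    c=cv2.resize(img[v0:v0+h,u0:u0+w],None,fx=s,fy=s,interpolation=cv2.INTER_CUBIC)
    for k in range(0,w,10):
        cv2.putText(c,str(u0+k),(k*s,8),0,.3,(255,255,255));cv2.line(c,(k*s,10),(k*s,14),(255,255,255))
    for k in range(0,h,10):
        cv2.putText(c,str(v0+k),(0,k*s+4),0,.3,(255,255,255));cv2.line(c,(20,k*s),(24,k*s),(255,255,255))
    cv2.imwrite(name,c)
E
python3 - <<'E'
from h import *
t=cv2.imread("pics/top0.png");s=cv2.imread("pics/side0.png")
crop(t,330,140,130,110,6,"pics/tc.png");crop(s,310,120,150,90,5,"pics/sc.png")
E
```

```text
(no output)
```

View pics/tc.png

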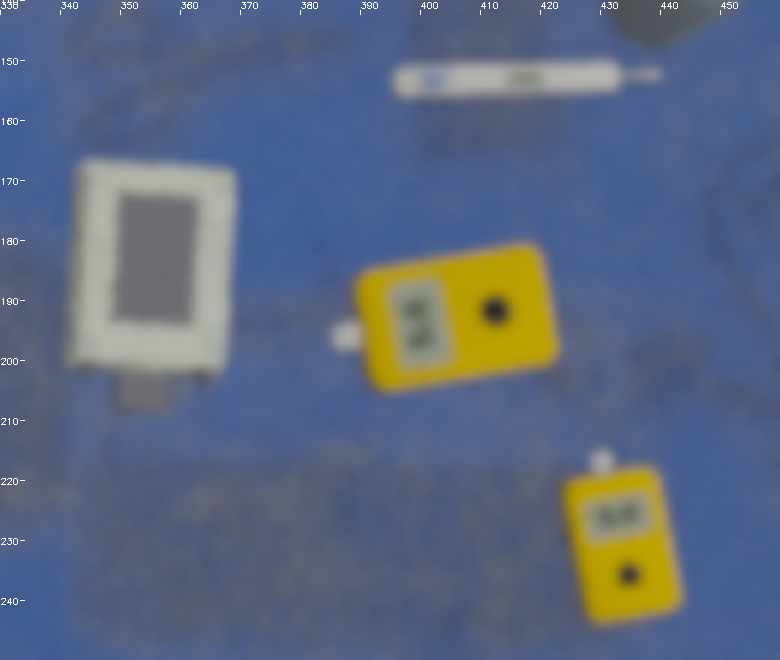

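View pics/sc.png

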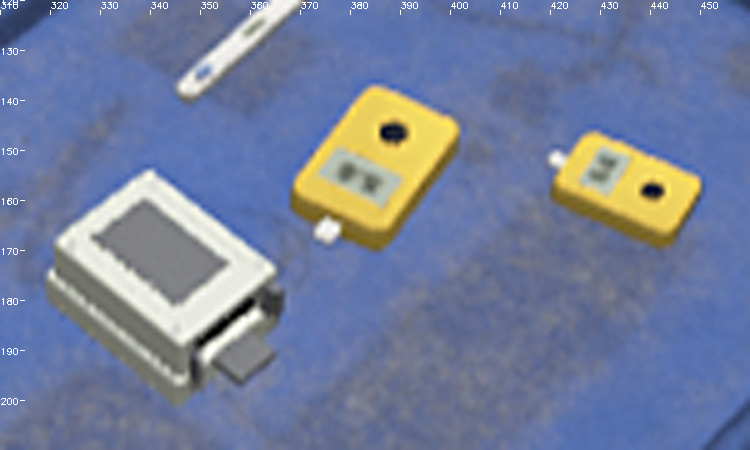

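The crops confirm B is the smaller one (about 19 px × 24 px, against 29 px × 20 px for A). The dock is at top (354,185), with its mouth and tongue toward the robot. Next I'll measure poses by fitting the box models.

Run:
```python
from h import *
from scipy.optimize import minimize
t=cv2.imread("pics/top0.png");s=cv2.imread("pics/side0.png")
crop(t,332,158,48,58,10,"pics/td.png");crop(s,312,150,60,55,10,"pics/sd.png")
S=8
ims={"top":(t,(415,205,40,50)),"side":(s,(412,138,48,36))}
m={}
for n,(im,(u,v,w,h)) in ims.items():
    c=cv2.resize(im[v:v+h,u:u+w],None,fx=S,fy=S,interpolation=cv2.INTER_CUBIC)
    hs=cv2.cvtColor(c,cv2.COLOR_BGR2HSV)
    k=((hs[...,0]>15)&(hs[...,0]<40)&(hs[...,1]>110)).astype(np.uint8)
    cnt,_=cv2.findContours(k,0,2);cnt=max(cnt,key=cv2.contourArea)
    k=np.zeros_like(k);cv2.fillPoly(k,[cv2.convexHull(cnt)],1);m[n]=k
def sil(n,p):
    x,y,a=p;c,sn=np.cos(a),np.sin(a);u,v,w,h=ims[n][1];q=[]
    for zz in(0,.018):
        for lx,ly in[(-.046+.005,-.026),(-.046,-.021),(-.046,.021),(-.041,.026),(.029,.026),(.034,.021),(.034,-.021),(.029,-.026)]:
            q.append((w2px(n,[x+c*lx-sn*ly,y+sn*lx+c*ly,zz])-[u,v]+.5)*S-.5)
    k=np.zeros((h*S,w*S),np.uint8);cv2.fillPoly(k,[cv2.convexHull(np.array(q,np.float32).round().astype(np.int32))],1);return k
for N in(("top",),("side",),("top","side")):
    def cost(p): return sum((sil(n,p)!=m[n]).sum()/m[n].sum() for n in N)
    p0=px2w("top",433,230,.018);g=px2w("top",430,217,.01);b=px2w("top",435,236,.01)
    r=minimize(cost,[p0[0],p0[1],np.arctan2(*(g-b)[1::-1])],method="Nelder-Mead",options=dict(initial_simplex=[[p0[0],p0[1],.1],[p0[0]+.01,p0[1],.1],[p0[0],p0[1]+.01,.1],[p0[0],p0[1],.3]],xatol=1e-5))
    print(N,r.x,r.fun)
for n,pt in dict(tongue=(353.5,208.5,.03),).items(): print(n,px2w("top",*pt))
```

```text
('top',) [ 0.44523959 -0.34256809  0.14882331] 0.09846030793841232
('side',) [ 0.44660923 -0.34338181  0.1681568 ] 0.11830602126934868
('top', 'side') [ 0.44658802 -0.34256158  0.15197695] 0.22230783756581765
tongue [ 0.50555746 -0.08207456  0.03      ]
```

View pics/td.png

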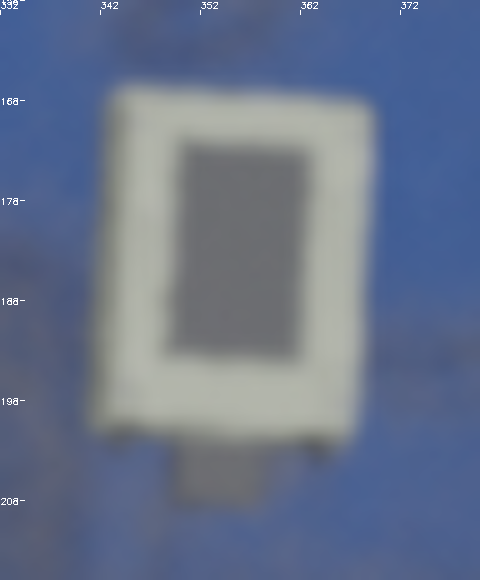

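View pics/sd.png

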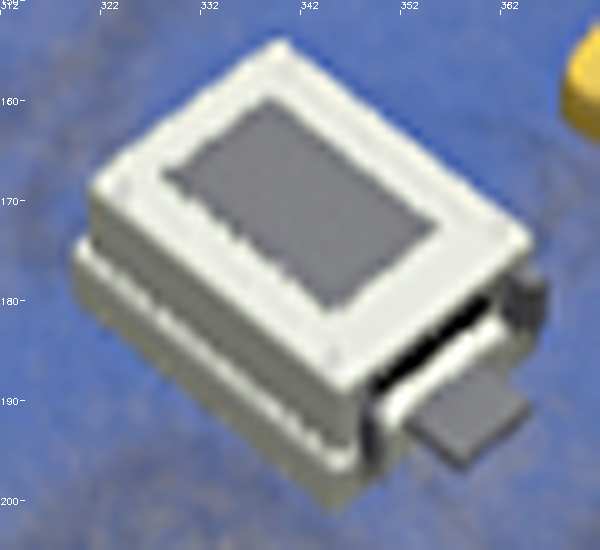

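Run:
```python
from h import *
o=lambda n,L,u0,v0,z:[px2w(n,u0+a/10-.45,v0+b/10-.45,z)[:2].round(4) for a,b in L]
def show(l,P):
    P=np.array(P);print(l,P.tolist(),"c",P.mean(0).round(4))
    if len(P)==4:
        e1=(P[0]-P[3]);e2=P[1]-P[2]; f1=P[0]-P[1]; f2=P[3]-P[2]
        print("  len",np.linalg.norm(e1).round(4),np.linalg.norm(e2).round(4),"wid",np.linalg.norm(f1).round(4),np.linalg.norm(f2).round(4),"yaw",[np.arctan2(e[1],e[0]).round(3) for e in(e1,e2)],[np.arctan2(-e[0],e[1]).round(3) for e in(f1,f2)])
# order: far-left, far-right, near-right, near-left
show("top panel",o("top",[(182,142),(310,150),(300,360),(165,352)],332,158,.062))
show("top lid",o("top",[(114,88),(375,104),(352,440),(100,425)],332,158,.062))
show("side lid",o("side",[(92,185),(282,38),(533,240),(343,390)],312,150,.062))
show("side panel",o("side",[(163,175),(270,97),(440,225),(330,310)],312,150,.062))
show("side tongue",o("side",[(408,428),(475,370),(530,408),(462,470)],312,150,.03))
show("top tongue",o("top",[(176,440),(262,440),(260,507),(172,505)],332,158,.03))
```

```text
top panel [[0.6208, -0.066], [0.619, -0.1065], [0.5523, -0.1043], [0.554, -0.0616]] c [ 0.5865 -0.0846]
  len 0.0669 0.0667 wid 0.0405 0.0427 yaw [np.float64(-0.066), np.float64(-0.033)] [np.float64(-0.044), np.float64(-0.04)]
top lid [[0.6375, -0.0442], [0.634, -0.1269], [0.5274, -0.121], [0.5306, -0.0414]] c [ 0.5824 -0.0834]
  len 0.1069 0.1068 wid 0.0828 0.0797 yaw [np.float64(-0.026), np.float64(-0.055)] [np.float64(-0.042), np.float64(-0.04)]
side lid [[0.636, -0.0472], [0.6337, -0.1246], [0.5308, -0.1183], [0.5345, -0.0427]] c [ 0.5838 -0.0832]
  len 0.1016 0.1031 wid 0.0774 0.0757 yaw [np.float64(-0.044), np.float64(-0.061)] [np.float64(-0.03), np.float64(-0.049)]
side panel [[0.6237, -0.0638], [0.621, -0.1059], [0.5536, -0.1044], [0.556, -0.0607]] c [ 0.5886 -0.0837]
  len 0.0678 0.0674 wid 0.0422 0.0438 yaw [np.float64(-0.046), np.float64(-0.022)] [np.float64(-0.064), np.float64(-0.055)]
side tongue [[0.5275, -0.0631], [0.5272, -0.0914], [0.5068, -0.092], [0.5066, -0.0626]] c [ 0.517  -0.0773]
  len 0.0209 0.0204 wid 0.0283 0.0294 yaw [np.float64(-0.024), np.float64(0.029)] [np.float64(-0.011), np.float64(0.007)]
top tongue [[0.5277, -0.0677], [0.5282, -0.0955], [0.5066, -0.0951], [0.5067, -0.0667]] c [ 0.5173 -0.0812]
  len 0.021 0.0216 wid 0.0278 0.0284 yaw [np.float64(-0.048), np.float64(-0.019)] [np.float64(0.018), np.float64(-0.004)]
```

Poses used: meter about (0.446, −0.343), yaw 0.152; dock axis yaw about −0.045, passing y = −0.0805 at x = 0.517; mouth plane near x = 0.5305. Next I'll move above the rear part of the meter (own x = −35 mm).

```bash
cat >> h.py <<'E'
def delta(pos,yaw,o,tilt=(np.pi,0)):
    Rc=R.from_euler('xyz',o["tcp_rot"]);Rt=R.from_euler('xyz',[tilt[0],tilt[1],yaw])
    d=Rc.inv().apply(np.array(pos)-o["position"]);return d.round(4),(Rc.inv()*Rt).as_rotvec().round(4)
E
python3 - <<'E'
from cell import *;from h import *
print(delta([.411,-.348,.10],.152,get_obs()))
E
```

```text
(array([ 0.2885, -0.1945,  0.1308]), array([-0.0017,  0.0002,  0.1507]))
```

Call:
servo_tool([
  [0.06,-0.04,0.02,0,0,0.03,1],
  [0.11,-0.07,0.04,0,0,0.06,1],
  [0.15,-0.1,0.06,-0.002,0,0.09,1],
  [0.19,-0.13,0.08,-0.002,0,0.12,1],
  [0.23,-0.155,0.1,-0.002,0,0.151,1],
])

```text
time_s: 0.6
position: [0.3416, -0.4348, 0.1477]
tcp_rot: [3.14, -0.0, 0.15]
force: [0.9, -0.7, -0.4]
opening: 0.0856
```

Run:
```python
from cell import *;from h import *
o=get_obs();print(o["position"],o["tcp_rot"]);print(delta([.411,-.348,.10],.152,o))
```

```text
[ 0.34157544 -0.43476956  0.14766456] [ 3.13978182e+00 -1.65671231e-04  1.50106914e-01]
(array([ 0.0816, -0.0755,  0.0475]), array([ 0.0018, -0.0002, -0.0019]))
```

Call:
servo_tool([
  [0,0,0,0,0,0,1],
  [0,0,0,0,0,0,1],
])

```text
time_s: 0.8
position: [0.3417, -0.4351, 0.1477]
tcp_rot: [3.141, 0.001, 0.155]
force: [0.3, -1.1, 0.2]
opening: 0.0852
```

Run:
```python
from cell import *;from h import *
o=get_obs();print(o["position"],o["tcp_rot"]);print(delta([.411,-.348,.07],.152,o))
```

```text
[ 0.34174414 -0.43509416  0.1477149 ] [3.14100658e+00 6.38806152e-04 1.55373994e-01]
(array([ 0.0819, -0.0754,  0.0776]), array([0.0006, 0.0006, 0.0034]))
```

Call:
servo_tool([
  [0.027,-0.025,0.025,0,0,0,1],
  [0.055,-0.05,0.05,0,0,0,1],
  [0.082,-0.075,0.078,0,0,0,1],
  [0.082,-0.075,0.078,0,0,0,1],
  [0.082,-0.075,0.078,0,0,0,1],
])

```text
time_s: 1.3
position: [0.4102, -0.3512, 0.0699]
tcp_rot: [3.139, 0.001, 0.152]
force: [-0.4, -0.5, -0.4]
opening: 0.0855
```

Run:
```python
from cell import *;from h import *
o=get_obs();print(o["position"],o["tcp_rot"]);print(delta([.411,-.348,.004],.152,o))
c=capture("top")["image"][:,:,::-1].copy();crop(c,395,195,70,65,9,"pics/t1.png")
c=capture("side")["image"][:,:,::-1].copy();crop(c,390,90,100,100,6,"pics/s1.png")
```

```text
[ 0.41022852 -0.35116245  0.06989516] [3.13922331e+00 8.14451842e-04 1.51591740e-01]
(array([ 0.0013, -0.0032,  0.0659]), array([ 0.0024,  0.0008, -0.0004]))
```

View pics/s1.png

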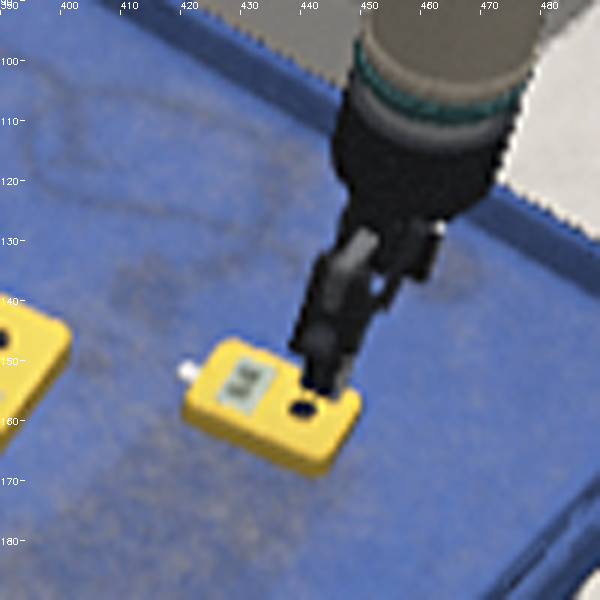

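View pics/t1.png

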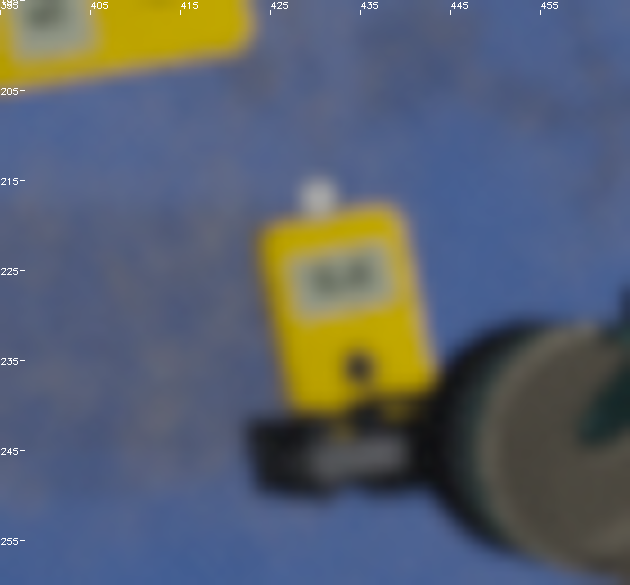

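The open fingers straddle the meter's rear (top, fingers at (430,245)), centred on it to within 3 mm. Descending and correcting that.

Call:
servo_tool([
  [0.001,-0.003,0.025,0.002,0,0,1],
  [0.001,-0.003,0.05,0.002,0,0,1],
  [0.001,-0.003,0.066,0.002,0,0,1],
  [0.001,-0.003,0.066,0.002,0,0,1],
])

```text
time_s: 1.8
position: [0.4093, -0.3487, 0.0034]
tcp_rot: [-3.141, 0.002, 0.148]
force: [-0.3, 0.7, -0.2]
opening: 0.0854
```

Call:
servo_tool([
  [0,0,0,0,0,0,-1],
  [0,0,0,0,0,0,-1],
  [0,0,0,0,0,0,-1],
  [0,0,0,0,0,0,-1],
  [0,0,0,0,0,0,-1],
])

```text
time_s: 2.3
position: [0.4117, -0.3483, 0.0061]
tcp_rot: [3.139, -0.002, 0.151]
force: [-1.8, -0.3, 7.9]
opening: 0.0501
```

Call:
servo_tool([
  [0,0,0,0,0,0,-1],
  [0,0,0,0,0,0,-1],
  [0,0,0,0,0,0,-1],
])

```text
time_s: 2.6
position: [0.4117, -0.3483, 0.0061]
tcp_rot: [3.139, -0.002, 0.152]
force: [-1.7, 0.0, 8.1]
opening: 0.0498
```

Call:
servo_tool([
  [0,0,-0.02,0,0,0,-1],
  [0,0,-0.05,0,0,0,-1],
  [0,0,-0.09,0,0,0,-1],
  [0,0,-0.09,0,0,0,-1],
])

```text
time_s: 3.0
position: [0.414, -0.3497, 0.0994]
tcp_rot: [3.134, -0.007, 0.151]
force: [0.5, -0.3, -0.8]
opening: 0.0499
```

Run:
```python
from cell import *;from h import *
o=get_obs();print(o["position"],o["tcp_rot"],o["force"],o["opening"])
c=capture("top")["image"][:,:,::-1].copy();crop(c,395,195,70,65,9,"pics/t2.png")
c=capture("side")["image"][:,:,::-1].copy();crop(c,390,90,90,90,6,"pics/s2.png")
```

```text
[ 0.41402177 -0.34973788  0.09942437] [ 3.13400152 -0.00705374  0.15147262] [ 0.53863727 -0.29433824 -0.77149347] 0.049924458301416966
```

View pics/s2.png

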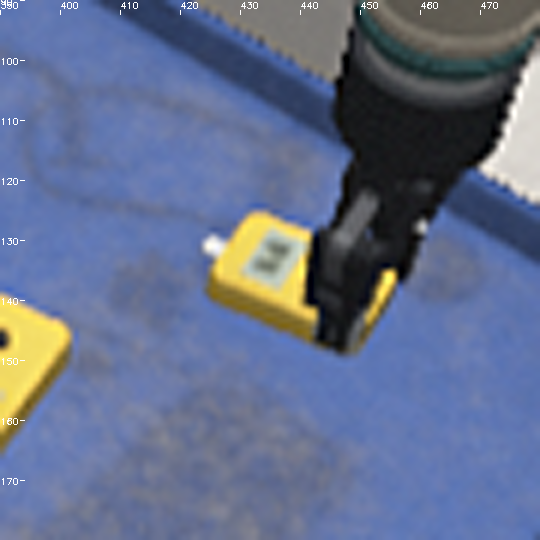

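View pics/t2.png

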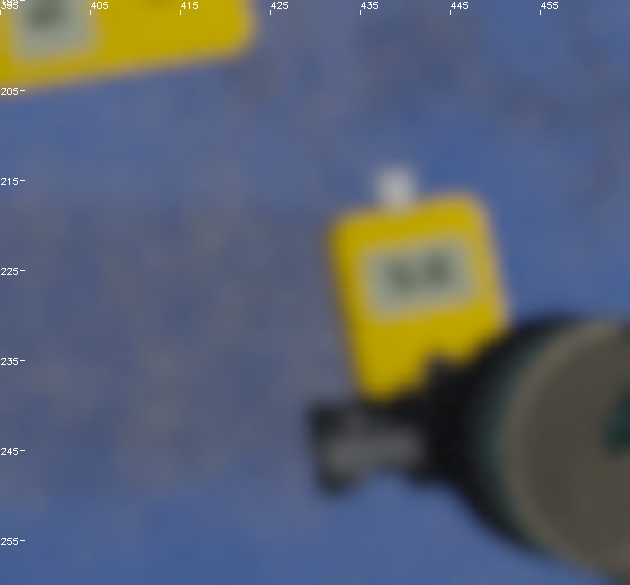

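The meter is held level, display up, with its tab forward. Moving it to the pre-insertion pose in front of the dock.

Run:
```python
from cell import *;from h import *
o=get_obs();print(o["position"],o["tcp_rot"]);print(delta([.4166,-.076,.095],-.045,o))
```

```text
[ 0.41189989 -0.34765615  0.09564665] [ 3.13937171e+00 -2.31073640e-03  1.51820858e-01]
(array([ 4.570e-02, -2.678e-01,  2.000e-04]), array([ 0.002 , -0.0025,  0.1968]))
```

Call:
servo_tool([
  [0.008,-0.045,0,0,0,0.03,-1],
  [0.015,-0.09,0,0,0,0.07,-1],
  [0.023,-0.135,0,0,0,0.11,-1],
  [0.031,-0.18,0,0,0,0.15,-1],
  [0.038,-0.22,0,0.002,0,0.197,-1],
])

```text
time_s: 3.6
position: [0.4142, -0.1214, 0.0933]
tcp_rot: [-3.139, 0.003, -0.046]
force: [-0.0, -0.2, -1.1]
opening: 0.0503
```

Call:
servo_tool([
  [0,0,0,0,0,0,-1],
  [0,0,0,0,0,0,-1],
])

```text
time_s: 3.8
position: [0.4151, -0.1228, 0.0935]
tcp_rot: [-3.139, 0.002, -0.042]
force: [-0.3, -1.1, -1.0]
opening: 0.0503
```

Run:
```python
from cell import *;from h import *
o=get_obs();print(o["position"],o["tcp_rot"]);print(delta([.4166,-.076,.06],-.045,o))
```

```text
[ 0.41506253 -0.12284188  0.09347515] [-3.13940003e+00  1.86708832e-03 -4.19694066e-02]
(array([-0.0004, -0.0468,  0.0336]), array([-0.0022,  0.0019,  0.003 ]))
```

Call:
servo_tool([
  [0,-0.023,0.015,-0.002,0.002,0.003,-1],
  [0,-0.047,0.034,-0.002,0.002,0.003,-1],
  [0,-0.047,0.034,-0.002,0.002,0.003,-1],
  [0,-0.047,0.034,-0.002,0.002,0.003,-1],
])

```text
time_s: 4.2
position: [0.4176, -0.0783, 0.0597]
tcp_rot: [3.141, -0.001, -0.05]
force: [-1.1, -0.0, -1.6]
opening: 0.05
```

Run:
```python
from cell import *;from h import *
o=get_obs();print(o["position"],o["tcp_rot"],o["force"])
c=capture("top")["image"][:,:,::-1].copy();cv2.imwrite("pics/top3.png",c);crop(c,325,160,60,85,8,"pics/t3.png")
c=capture("side")["image"][:,:,::-1].copy();cv2.imwrite("pics/side3.png",c);crop(c,310,130,100,90,7,"pics/s3.png")
```

```text
[ 0.41757155 -0.07833252  0.05970539] [ 3.14066823e+00 -1.36610499e-03 -4.96115535e-02] [-1.1120839  -0.03862858 -1.57744085]
```

View pics/s3.png

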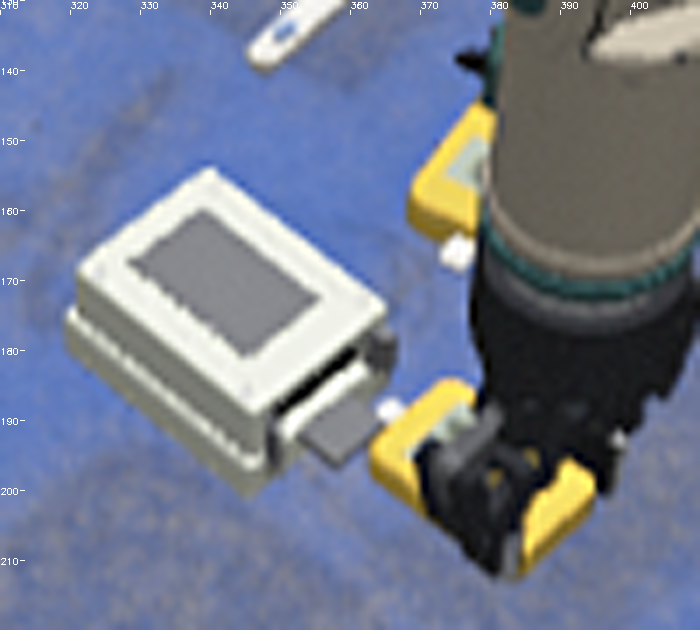

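View pics/t3.png

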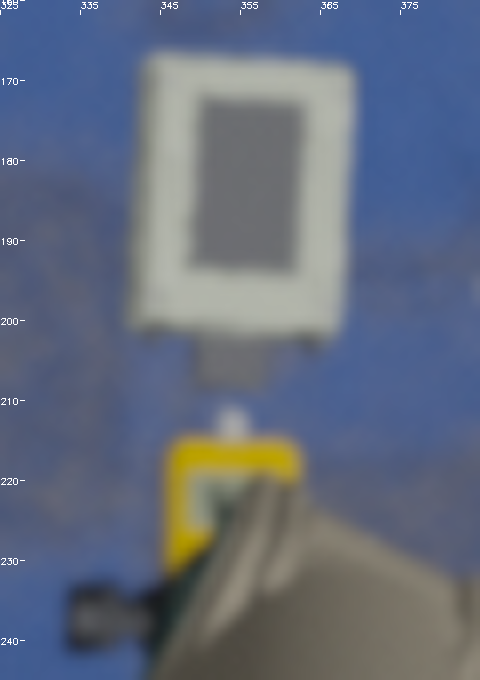

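Run:
```python
from h import *
for z in(.066,.072):
  P=[px2w("top",325+a/8-.44,160+b/8-.44,z) for a,b in[(168,480),(301,480),(235,437)]]
  print(z,[p[:2].round(4) for p in P],"centre y",(P[0][1]+P[1][1])/2, "wid",P[0][1]-P[1][1])
print("tab",px2w("top",325+233/8-.44,160+405/8-.44,.06))
# side: front face bottom-left & front bottom right? top corners
for nm,(a,b) in dict(frontL_top=(372,440),frontR_top=(447,380),frontL_bot=(375,468),tab=(388,408),rearL=(520,570),rearR=(596,470)).items():
  print(nm,[px2w("side",310+a/7-.43,130+b/7-.43,z)[:2].round(4) for z in(.054,.06,.066,.072)])
```

```text
0.066 [array([ 0.4694, -0.0548]), array([ 0.4704, -0.107 ]), array([ 0.4867, -0.0808])] centre y -0.08087586034494874 wid 0.05215117760317031
0.072 [array([ 0.4693, -0.0544]), array([ 0.4703, -0.1064]), array([ 0.4866, -0.0803])] centre y -0.0803898301261903 wid 0.051921217380673026
tab [ 0.49939362 -0.08034213  0.06      ]
frontL_top [array([ 0.4952, -0.0692]), array([ 0.4926, -0.0658]), array([ 0.4899, -0.0624]), array([ 0.4873, -0.0589])]
frontR_top [array([ 0.4929, -0.1121]), array([ 0.4902, -0.1084]), array([ 0.4876, -0.1048]), array([ 0.485 , -0.1011])]
frontL_bot [array([ 0.4854, -0.0598]), array([ 0.4828, -0.0564]), array([ 0.4802, -0.0531]), array([ 0.4776, -0.0497])]
tab [array([ 0.501 , -0.0854]), array([ 0.4983, -0.0819]), array([ 0.4956, -0.0784]), array([ 0.4929, -0.0749])]
rearL [array([ 0.4128, -0.0618]), array([ 0.4106, -0.0584]), array([ 0.4084, -0.055 ]), array([ 0.4062, -0.0516])]
rearR [array([ 0.4213, -0.1185]), array([ 0.4191, -0.1148]), array([ 0.4168, -0.1111]), array([ 0.4146, -0.1074])]
```

Run:
```python
from cell import *;from h import *
for i in range(2):
    o=get_obs();print(o["position"],o["tcp_rot"],o["force"]);capture("top")
```

```text
[ 0.41815374 -0.07894978  0.06040503] [ 3.14024598 -0.00320401 -0.05100531] [ 0.33356146 -0.45275909 -1.41601789]
[ 0.4181608  -0.07881083  0.06056058] [ 3.14038771 -0.00339154 -0.05097849] [-0.18610163  0.80148676 -1.25206138]
```

Call:
servo_tool([
  [0,-0.002,0.008,0,0.003,-0.006,-1],
  [0,-0.002,0.017,0,0.003,-0.006,-1],
  [0,-0.002,0.017,0,0.003,-0.006,-1],
  [0,-0.002,0.017,0,0.003,-0.006,-1],
])

```text
time_s: 4.8
position: [0.4177, -0.0754, 0.0434]
tcp_rot: [3.141, -0.005, -0.043]
force: [-0.9, -0.0, -0.8]
opening: 0.0501
```

Run:
```python
from cell import *;from h import *
for i in range(2):
    o=get_obs();print(o["position"],o["tcp_rot"],o["force"],"axis y err",o["position"][1]-(-.081+(.517-o["position"][0])*.045))
    c=capture("side")["image"][:,:,::-1].copy()
crop(c,310,140,90,80,8,"pics/s4.png")
```

```text
[ 0.41769242 -0.07539058  0.04342752] [ 3.14098889 -0.00455063 -0.04299953] [-0.93944694 -0.01937808 -0.79104084] axis y err 0.0011405757056641985
[ 0.41786816 -0.07527586  0.04360894] [ 3.1413108  -0.00505442 -0.04247819] [ 0.11229737 -0.64010657 -0.68467198] axis y err 0.0012632090370513077
```

View pics/s4.png

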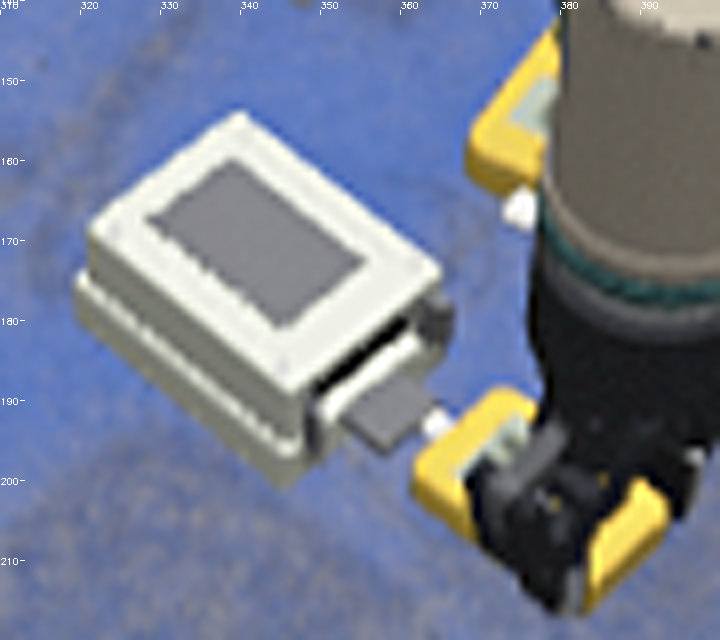

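Call:
servo_tool([
  [0.009,0.001,0,0,0.002,0,-1],
  [0.018,0.001,0,0,0.004,0,-1],
  [0.028,0.001,0,0,0.004,0.001,-1],
  [0.028,0.001,0,0,0.004,0.001,-1],
])

```text
time_s: 5.3
position: [0.4484, -0.0773, 0.0436]
tcp_rot: [3.141, -0.012, -0.042]
force: [0.3, 0.0, -1.3]
opening: 0.0502
```

Call:
servo_tool([
  [0,0,0.001,0,0,0,-1],
  [0,0,0.002,0,0,0,-1],
  [0,0,0.002,0,0,0,-1],
])

```text
time_s: 5.6
position: [0.4451, -0.077, 0.0412]
tcp_rot: [-3.141, -0.008, -0.043]
force: [-0.2, 0.4, -1.5]
opening: 0.0499
```

Call:
servo_tool([
  [0,0,0.001,0,0,0,-1],
  [0,0,0.002,0,0,0,-1],
  [0,0,0.002,0,0,0,-1],
])

```text
time_s: 5.9
position: [0.4456, -0.0771, 0.0393]
tcp_rot: [-3.141, -0.009, -0.043]
force: [0.5, -0.2, -1.8]
opening: 0.0501
```

Call:
servo_tool([
  [0,0.0005,0.001,0,-0.009,0,-1],
  [0,0.0005,0.002,0,-0.009,0,-1],
  [0,0.0005,0.002,0,-0.009,0,-1],
])

```text
time_s: 6.2
position: [0.4459, -0.0776, 0.0373]
tcp_rot: [3.141, 0.0, -0.043]
force: [1.0, -0.2, -0.9]
opening: 0.0502
```

Call:
servo_tool([
  [0,0,0.001,0,0,0,-1],
  [0,0,0.0015,0,0,0,-1],
  [0,0,0.0015,0,0,0,-1],
])

```text
time_s: 6.5
position: [0.4457, -0.0776, 0.0359]
tcp_rot: [-3.142, 0.0, -0.043]
force: [0.4, 0.5, -1.2]
opening: 0.0501
```

Call:
servo_tool([
  [0,0,0.001,0,0,0,-1],
  [0,0,0.001,0,0,0,-1],
])

```text
time_s: 6.7
position: [0.4458, -0.0776, 0.0349]
tcp_rot: [-3.142, 0.0, -0.043]
force: [0.2, -0.0, -0.4]
opening: 0.0498
```

Run:
```python
from cell import *;from h import *
c=capture("side")["image"][:,:,::-1].copy()
crop(c,310,140,90,80,8,"pics/s5.png")
c=capture("top")["image"][:,:,::-1].copy();crop(c,325,160,60,70,8,"pics/t5.png")
```

```text
(no output)
```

View pics/s5.png

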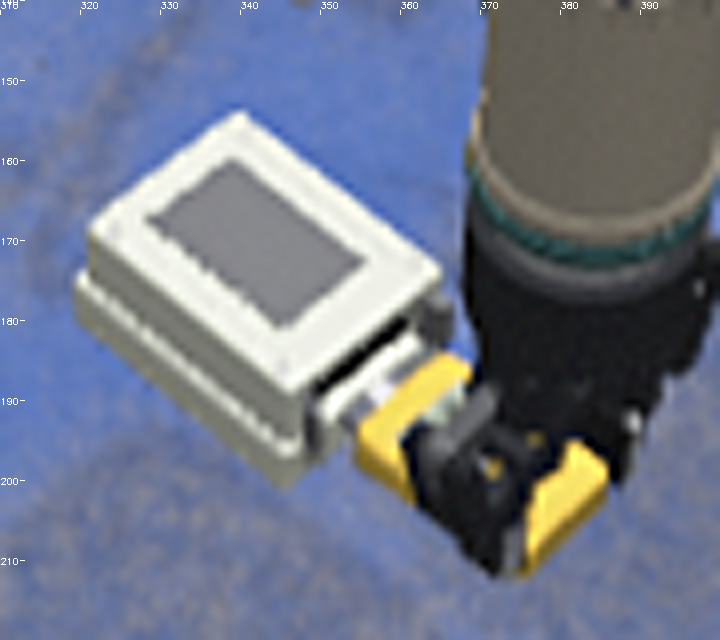

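View pics/t5.png

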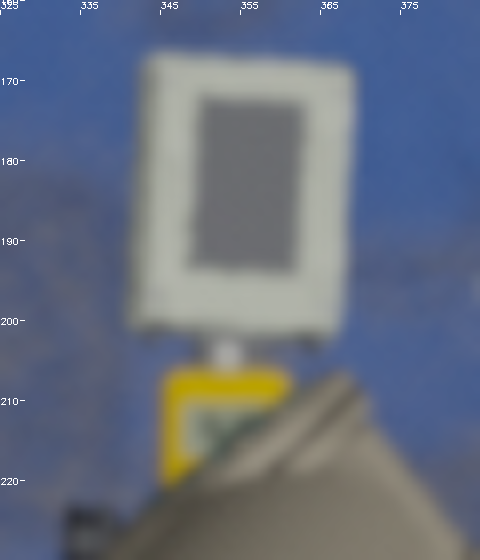

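Call:
servo_tool([
  [0,0,0.001,0,0,0,-1],
  [0,0,0.001,0,0,0,-1],
  [0,0,0.001,0,0,0,-1],
])

```text
time_s: 7.1
position: [0.4456, -0.0776, 0.034]
tcp_rot: [-3.141, 0.0, -0.043]
force: [-0.7, 0.1, 2.0]
opening: 0.05
```

Call:
servo_tool([
  [0,0,0.001,0,0,0,-1],
  [0,0,0.001,0,0,0,-1],
  [0,0,0.001,0,0,0,-1],
])

```text
time_s: 7.4
position: [0.4455, -0.0775, 0.033]
tcp_rot: [-3.141, 0.0, -0.043]
force: [-2.1, 0.4, 4.1]
opening: 0.0498
```

Call:
servo_tool([
  [0,0,-0.0015,0,0,0,-1],
  [0,0,-0.003,0,0,0,-1],
  [0,0,-0.003,0,0,0,-1],
])

```text
time_s: 7.7
position: [0.4464, -0.0777, 0.036]
tcp_rot: [3.141, -0.001, -0.043]
force: [-0.6, 0.4, -2.3]
opening: 0.0502
```

Run:
```python
from h import *
for a,b,z in[(163,400,.049),(292,380,.049),(228,355,.038),(228,370,.049),(202,350,.03),(270,350,.03),(150,330,.04),(312,345,.04)]:
  p=px2w("top",325+a/8-.44,160+b/8-.44,z);print(a,b,p.round(4),"dev from axis",(p[1]+.081-(.517-p[0])*.045).round(4))
from cell import *
print(get_obs()["position"],get_obs()["tcp_rot"])
```

```text
163 400 [ 0.5011 -0.0534  0.049 ] dev from axis 0.0269
292 380 [ 0.5101 -0.1045  0.049 ] dev from axis -0.0239
228 355 [ 0.5199 -0.0798  0.038 ] dev from axis 0.0013
228 370 [ 0.5135 -0.079   0.049 ] dev from axis 0.0018
202 350 [ 0.5221 -0.0699  0.03  ] dev from axis 0.0113
270 350 [ 0.5226 -0.0974  0.03  ] dev from axis -0.0161
150 330 [ 0.5293 -0.0483  0.04  ] dev from axis 0.0333
312 345 [ 0.5245 -0.1132  0.04  ] dev from axis -0.0319
[ 0.44643408 -0.07766013  0.03602345] [ 3.14124066e+00 -9.30977580e-04 -4.29803669e-02]
```

Call:
servo_tool([
  [0.003,0.001,0,0,0,0.001,-1],
  [0.006,0.001,0,0,0,0.002,-1],
  [0.01,0.001,0,0,0,0.002,-1],
  [0.01,0.001,0,0,0,0.002,-1],
])

```text
time_s: 8.1
position: [0.4568, -0.0791, 0.0359]
tcp_rot: [3.141, -0.001, -0.045]
force: [-0.1, 0.4, -0.9]
opening: 0.0498
```

Call:
servo_tool([
  [0.003,0,0,0,0,0,-1],
  [0.006,0,0,0,0,0,-1],
  [0.009,0,0,0,0,0,-1],
  [0.009,0,0,0,0,0,-1],
])

```text
time_s: 8.5
position: [0.4596, -0.0788, 0.0352]
tcp_rot: [-3.139, 0.009, -0.047]
force: [-8.9, 0.7, 3.4]
opening: 0.0503
```

Blocked at TCP x ≈ 0.459 with 9 N, close to the mouth plane. Backing off to look.

Call:
servo_tool([
  [-0.004,0,0,0,0,0,-1],
  [-0.008,0,0,0,0,0,-1],
  [-0.008,0,0,0,0,0,-1],
])

```text
time_s: 8.8
position: [0.4568, -0.0791, 0.036]
tcp_rot: [-3.142, -0.0, -0.045]
force: [0.7, -0.1, -1.8]
opening: 0.0501
```

Run:
```python
from cell import *;from h import *
o=get_obs();print(o["position"],o["tcp_rot"],o["force"])
c=capture("side")["image"][:,:,::-1].copy()
crop(c,335,160,60,55,13,"pics/s6.png")
c=capture("top")["image"][:,:,::-1].copy();crop(c,335,190,45,40,16,"pics/t6.png")
```

```text
[ 0.45680834 -0.07909203  0.03604338] [-3.14159045e+00 -4.58748387e-04 -4.53207353e-02] [ 0.69557535 -0.13615989 -1.80796521]
```

View pics/s6.png

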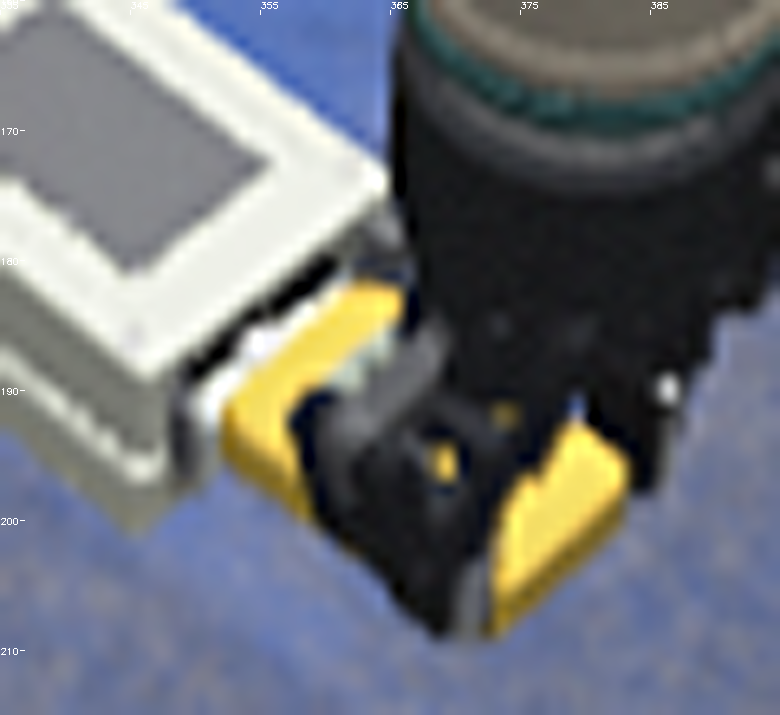

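View pics/t6.png

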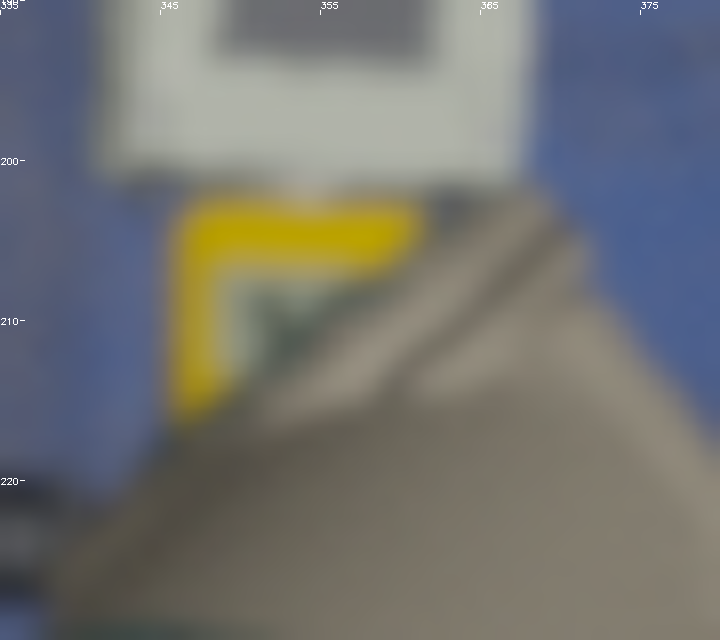

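Run:
```python
from h import *
t=cv2.imread("pics/top0.png").astype(float)
B,G,Rr=t[...,0],t[...,1],t[...,2]
np.set_printoptions(linewidth=200)
print("R rows, cols 338..372")
for v in(176,182,188,198,204,206): print(v,Rr[v,338:373].astype(int))
# panel edges by subpixel half level on R channel
def cross(a,lvl,u0):
    out=[]
    for i in range(len(a)-1):
        if (a[i]-lvl)*(a[i+1]-lvl)<0: out.append(u0+i+(lvl-a[i])/(a[i+1]-a[i]))
    return np.round(out,2)
for v in range(172,208,3): print(v,cross(Rr[v,336:376],143,336),cross(Rr[v,336:376],125,336),cross(Rr[v,336:376],105,336))
```

```text
R rows, cols 338..372
176 [ 71  69  72  85 109 132 154 170 178 177 166 144 119 110 108 108 108 108 108 108 109 108 108 112 126 151 169 176 176 170 148 107  74  66  67]
182 [ 79  80  85 100 118 140 162 172 173 172 163 140 117 109 109 108 108 108 108 107 107 108 108 116 140 164 173 174 173 161 130  89  70  67  67]
188 [ 76  78  85 106 126 146 168 176 175 167 148 124 111 108 109 109 109 108 108 108 108 108 111 123 147 169 175 176 173 158 119  84  77  76  78]
198 [ 81  84  98 117 137 156 165 168 174 177 177 176 176 176 177 177 177 177 178 178 178 178 178 178 178 176 173 170 161 139 105  87  84  84  85]
204 [ 90  89  87  86  86  86  87  87  88  87  85  92 102 108 108 109 109 109 108 105 101  98  98  96  90  82  85  85  83  79  77  78  76  76  76]
206 [ 88  87  87  87  87  89  91  91  90  90  89  93 102 106 108 108 108 109 107 103  98  95  93  90  84  82  80  78  74  74  75  75  77  77  78]
172 [343.73 349.78 357.67 368.3 ] [342.91 368.75] [369.25]
175 [343.52 349.04 362.6  368.29] [342.73 349.83 361.81 368.73] [341.96 369.23]
178 [343.46 349.08 362.46] [342.71 349.83 361.63 368.44] [341.84 368.93]
181 [343.22 348.83 362.28 367.66] [342.35 349.64 361.48 368.2 ] [341.35 368.68]
184 [343.09 348.83 362.04 367.5 ] [342.16 349.64 361.32] [341.15 368.51]
187 [342.9  348.27 361.84 367.36] [348.96 361.12 367.82] [341.09 368.36]
190 [342.56 348.37 361.76 367.49] [341.65 349.07 361.04 367.97] [340.75 368.56]
193 [342.43 361.32 367.38] [341.62 367.86] [340.76 368.47]
196 [342.5  367.09] [341.67 367.6 ] [340.67 368.29]
199 [342.75 366.63] [341.4  367.24] [340.3  367.85]
202 [] [] [349.45 361.33 364.17 366.2 ]
205 [] [] [350.5]
```

Run:
```python
from h import *
for u,v,z in[(355.82,175,.062),(355.06,190,.062),(354.15,205,.03),(349.5,205,.03)]: print(px2w("top",u,v,z).round(4))
# right lid edge & left: 
for v,l,r in[(175,343.1,368.7),(184,342.6,367.9),(196,342.0,367.5)]: print(px2w("top",l,v,.062).round(4),px2w("top",r,v,.062).round(4))
# meter current, from t6
for X,Y in[(172,330),(428,230),(300,205)]: print("m",px2w("top",335+X/16-.47,190+Y/16-.47,.05).round(4))
s=cv2.imread("pics/side0.png");hs=cv2.cvtColor(s,cv2.COLOR_BGR2HSV)
crop(s,340,165,35,35,20,"pics/sd2.png")
```

```text
[ 0.6108 -0.0853  0.062 ]
[ 0.5632 -0.0836  0.062 ]
[ 0.5169 -0.084   0.03  ]
[ 0.5166 -0.069   0.03  ]
[ 0.61   -0.0451  0.062 ] [ 0.6116 -0.1261  0.062 ]
[ 0.5814 -0.0439  0.062 ] [ 0.5829 -0.1239  0.062 ]
[ 0.5434 -0.0427  0.062 ] [ 0.5449 -0.1231  0.062 ]
m [ 0.4992 -0.0544  0.05  ]
m [ 0.5201 -0.105   0.05  ]
m [ 0.5246 -0.0795  0.05  ]
```

View pics/sd2.png

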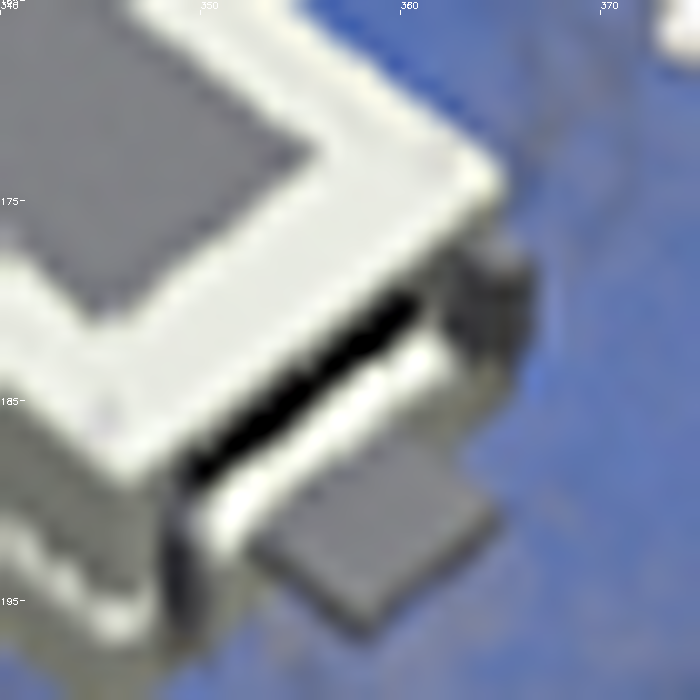

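The edge measurements put the dock axis about 2 mm further right (−y) than I had it, with yaw about −0.041. Shifting over and retrying in small steps while watching force.

Call:
servo_tool([
  [0,0.001,0,0,0,-0.003,-1],
  [0,0.0022,0,0,0,-0.003,-1],
  [0,0.0022,0,0,0,-0.003,-1],
])

```text
time_s: 9.2
position: [0.4569, -0.0816, 0.036]
tcp_rot: [3.141, -0.0, -0.042]
force: [0.2, -0.9, -1.5]
opening: 0.0502
```

Call:
servo_tool([
  [0.002,0,0,0,0,0,-1],
  [0.004,0,0,0,0,0,-1],
  [0.004,0,0,0,0,0,-1],
])

```text
time_s: 9.5
position: [0.4593, -0.0813, 0.0357]
tcp_rot: [-3.141, 0.003, -0.043]
force: [-3.9, 0.0, 0.5]
opening: 0.0499
```

Call:
servo_tool([
  [0.001,0,0,0,0,0,-1],
  [0.003,0,0,0,0,0,-1],
  [0.003,0,0,0,0,0,-1],
])

```text
time_s: 9.8
position: [0.4595, -0.0811, 0.0354]
tcp_rot: [-3.14, 0.007, -0.043]
force: [-9.6, -0.3, 1.1]
opening: 0.0499
```

Blocked at the same x, face-on with no side force, so the obstruction is probably vertical (floor edge or lid). Backing off a little, raising, and retrying.

Call:
servo_tool([
  [-0.004,0,0,0,0,0,-1],
  [-0.008,0,-0.001,0,0,0,-1],
  [-0.008,0,-0.0015,0,0,0,-1],
  [-0.008,0,-0.0015,0,0,0,-1],
])

```text
time_s: 10.2
position: [0.4567, -0.0813, 0.0377]
tcp_rot: [3.141, -0.002, -0.042]
force: [-0.2, 0.5, -1.7]
opening: 0.0498
```

Call:
servo_tool([
  [0.002,0,0,0,0,0,-1],
  [0.004,0,0,0,0,0,-1],
  [0.006,0,0,0,0,0,-1],
  [0.008,0,0,0,0,0,-1],
])

```text
time_s: 10.6
position: [0.464, -0.0815, 0.0374]
tcp_rot: [3.142, -0.0, -0.042]
force: [0.8, 0.4, -1.4]
opening: 0.0502
```

That cleared it: it was the floor edge. Continuing inward.

Call:
servo_tool([
  [0.003,0,0,0,0,0,-1],
  [0.006,0,0,0,0,0,-1],
  [0.008,0,0,0,0,0,-1],
  [0.008,0,0,0,0,0,-1],
])

```text
time_s: 11.0
position: [0.4713, -0.0818, 0.0372]
tcp_rot: [-3.141, 0.001, -0.042]
force: [-1.0, -0.8, -2.2]
opening: 0.05
```

Call:
servo_tool([
  [0.003,0,0,0,0,0,-1],
  [0.006,0,0,0,0,0,-1],
  [0.008,0,0,0,0,0,-1],
  [0.008,0,0,0,0,0,-1],
])

```text
time_s: 11.4
position: [0.4808, -0.0823, 0.0375]
tcp_rot: [3.141, -0.002, -0.042]
force: [0.7, -0.1, -2.6]
opening: 0.0498
```

Call:
servo_tool([
  [0.003,0,0,0,0,0,-1],
  [0.006,0,0,0,0,0,-1],
  [0.009,0,0,0,0,0,-1],
  [0.01,0,0,0,0,0,-1],
  [0.01,0,0,0,0,0,-1],
])

```text
time_s: 11.9
position: [0.4901, -0.0824, 0.0374]
tcp_rot: [-3.141, -0.0, -0.042]
force: [0.2, 2.0, -2.0]
opening: 0.0502
```

Call:
servo_tool([
  [0.003,0,0,0,0,0,-1],
  [0.006,0,0,0,0,0,-1],
  [0.009,0,0,0,0,0,-1],
  [0.01,0,0,0,0,0,-1],
  [0.01,0,0,0,0,0,-1],
])

```text
time_s: 12.4
position: [0.4995, -0.0824, 0.0373]
tcp_rot: [-3.141, 0.001, -0.042]
force: [-1.7, 3.3, -2.5]
opening: 0.0498
```

Run:
```python
from cell import *;from h import *
c=capture("side")["image"][:,:,::-1].copy()
crop(c,335,160,60,55,13,"pics/s7.png")
c=capture("top")["image"][:,:,::-1].copy();crop(c,335,190,45,40,16,"pics/t7.png")
```

```text
(no output)
```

View pics/s7.png

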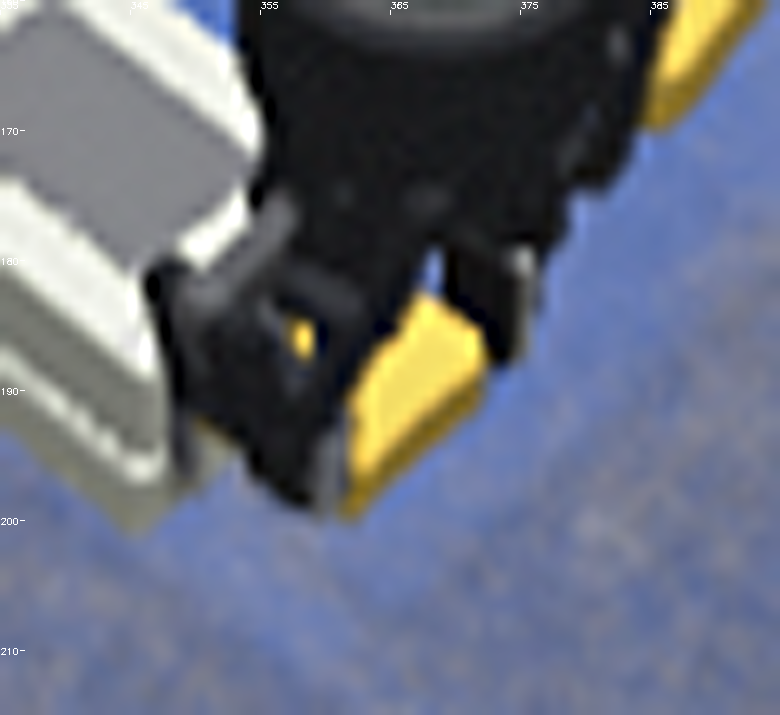

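View pics/t7.png

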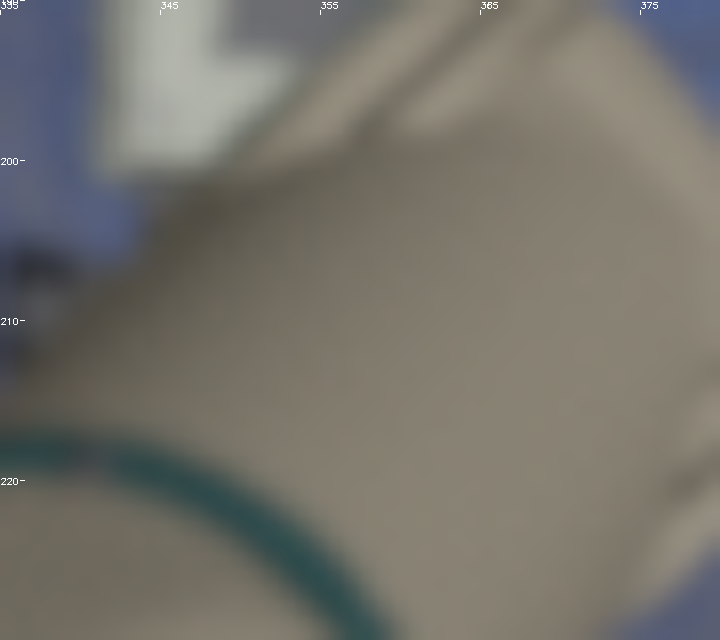

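Front is about 38 mm in. A side force of +3.3 N says it is touching the −y wall, so I'll ease +y, lower it to the floor and release.

Call:
servo_tool([
  [0.002,-0.001,0.001,0,0,0,-1],
  [0.004,-0.001,0.0015,0,0,0,-1],
  [0.004,-0.001,0.002,0,0,0,-1],
  [0.004,-0.001,0.002,0,0,0,-1],
])

```text
time_s: 12.9
position: [0.503, -0.0823, 0.0359]
tcp_rot: [-3.141, 0.001, -0.043]
force: [-5.0, 4.2, 5.1]
opening: 0.0498
```

Call:
servo_tool([
  [0.004,-0.001,0,0,0,0,1],
  [0.004,-0.001,0,0,0,0,1],
  [0,-0.001,0,0,0,0,1],
  [0,-0.001,0,0,0,0,1],
  [0,-0.001,0,0,0,0,1],
])

```text
time_s: 13.4
position: [0.5038, -0.0816, 0.0355]
tcp_rot: [3.141, -0.0, -0.043]
force: [-0.2, -0.4, -0.4]
opening: 0.0849
```

Call:
servo_tool([
  [0,0,-0.02,0,0,0,1],
  [0,0,-0.05,0,0,0,1],
  [-0.02,0,-0.06,0,0,0,1],
  [-0.045,0,-0.06,0,0,0,-1],
  [-0.045,0,-0.06,0,0,0,-1],
])

```text
time_s: 13.9
position: [0.4552, -0.079, 0.0958]
tcp_rot: [-3.14, 0.003, -0.044]
force: [0.3, 0.5, -0.6]
opening: 0.0594
```

Call:
servo_tool([
  [0,0,0,0,0,0,-1],
  [0,0,0,0,0,0,-1],
  [0,0,0,0,0,0,-1],
  [0,0,0,0,0,0,-1],
  [0,0,0,0,0,0,-1],
])

```text
time_s: 14.4
position: [0.459, -0.0794, 0.0953]
tcp_rot: [3.141, 0.0, -0.042]
force: [0.1, 0.6, -0.8]
opening: -0.0004
```

Run:
```python
from cell import *;from h import *
o=get_obs();print(o["position"],o["tcp_rot"],o["force"],o["opening"])
c=capture("side")["image"][:,:,::-1].copy()
crop(c,330,140,70,70,10,"pics/s8.png")
c=capture("top")["image"][:,:,::-1].copy();crop(c,325,160,60,70,9,"pics/t8.png")
```

```text
[ 0.45898675 -0.0794105   0.09526588] [ 3.14138910e+00  6.59348782e-05 -4.20871965e-02] [ 0.07143457  0.56165903 -0.83760671] -0.00039196223601785623
```

View pics/s8.png

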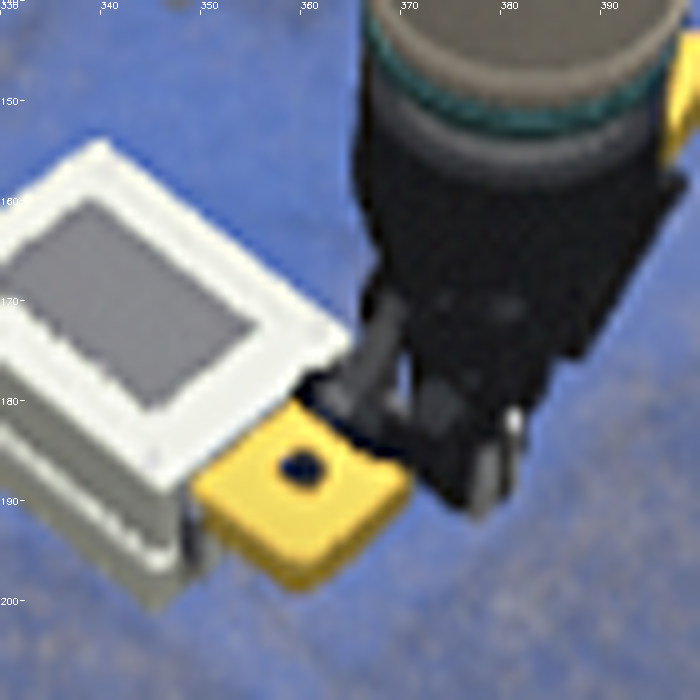

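View pics/t8.png

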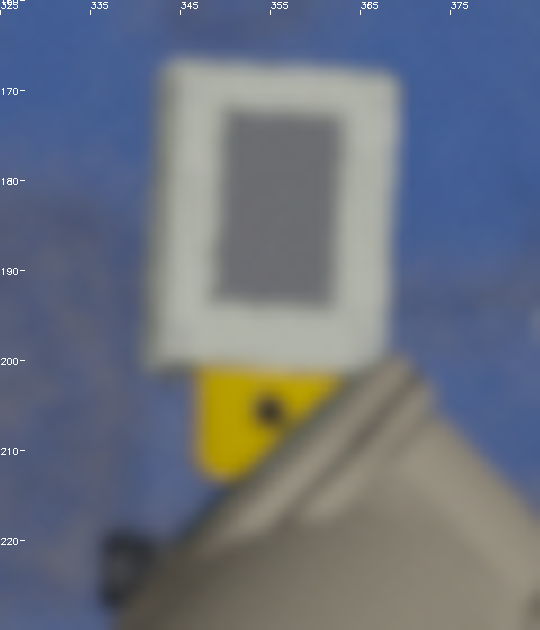

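Run:
```python
from h import *
for z in(.075,.082,.09,.095): print(z,w2px("side",[.459,-.0794,z]),w2px("side",[.448,-.075,z]),w2px("side",[.47,-.0794,z]))
print("rear",px2w("top",325+225/9-.44,160+481/9-.44,.048),"L edge",px2w("top",325+195/9-.44,160+430/9-.44,.048))
for a,b in[(300,580),(412,480)]: print(px2w("side",330+a/10-.45,140+b/10-.45,.048))
```

```text
0.075 [375.56626492 193.09378264] [377.61295637 196.31732344] [372.48791792 190.8534334 ]
0.082 [375.73969744 191.58510952] [377.79626036 194.81557307] [372.6472867  189.34009227]
0.09 [375.93978075 189.84460374] [378.00774168 193.08297485] [372.83113923 187.59425715]
0.095 [376.06586113 188.74784241] [378.14100971 191.99115294] [372.94698872 186.4941684 ]
rear [ 0.49047472 -0.06831317  0.048     ] L edge [ 0.50829893 -0.05743047  0.048     ]
[ 0.492739   -0.05354116  0.048     ]
[ 0.49256916 -0.10078289  0.048     ]
```

Meter is straight and level in the slot with its rear near x ≈ 0.491; the closed tips are at the TCP. Lowering behind it to push.

Call:
servo_tool([
  [0,0.001,0.025,0,0,0,-1],
  [0,0.001,0.05,0,0,0,-1],
  [0,0.001,0.057,0,0,0,-1],
  [0,0.001,0.057,0,0,0,-1],
])

```text
time_s: 14.9
position: [0.458, -0.0804, 0.0378]
tcp_rot: [-3.141, 0.002, -0.043]
force: [0.3, 0.0, -0.1]
opening: -0.0002
```

Call:
servo_tool([
  [0.005,0,0,0,0,0,-1],
  [0.01,0,0,0,0,0,-1],
  [0.015,0,0,0,0,0,-1],
  [0.018,0,0,0,0,0,-1],
  [0.018,0,0,0,0,0,-1],
])

```text
time_s: 15.4
position: [0.4776, -0.081, 0.0387]
tcp_rot: [3.141, -0.001, -0.042]
force: [-0.6, 0.1, 0.6]
opening: -0.0
```

Call:
servo_tool([
  [0.002,0,0,0,0,0,-1],
  [0.004,0,0,0,0,0,-1],
  [0.006,0,0,0,0,0,-1],
  [0.008,0,0,0,0,0,-1],
  [0.008,0,0,0,0,0,-1],
])

```text
time_s: 15.9
position: [0.4838, -0.0812, 0.0383]
tcp_rot: [-3.141, 0.002, -0.042]
force: [-1.7, 0.4, 0.6]
opening: -0.0004
```

Call:
servo_tool([
  [0.002,0,0,0,0,0,-1],
  [0.003,0,0,0,0,0,-1],
  [0.005,0,0,0,0,0,-1],
  [0.006,0,0,0,0,0,-1],
  [0.006,0,0,0,0,0,-1],
])

```text
time_s: 16.4
position: [0.4903, -0.0812, 0.0383]
tcp_rot: [-3.141, 0.001, -0.042]
force: [-4.1, 2.1, 2.4]
opening: -0.0004
```

Call:
servo_tool([
  [0.001,0,0,0,0,0,-1],
  [0.002,0,0,0,0,0,-1],
  [0.003,0,0,0,0,0,-1],
  [0.004,0,0,0,0,0,-1],
  [0.004,0,0,0,0,0,-1],
])

```text
time_s: 16.9
position: [0.494, -0.0812, 0.0383]
tcp_rot: [-3.141, 0.001, -0.042]
force: [-5.1, 2.5, 2.2]
opening: 0.0002
```

Still sliding at about 5 N, which is flap and wall friction. Continuing.

Call:
servo_tool([
  [0.001,0,0,0,0,0,-1],
  [0.002,0,0,0,0,0,-1],
  [0.003,0,0,0,0,0,-1],
  [0.004,0,0,0,0,0,-1],
  [0.004,0,0,0,0,0,-1],
])

```text
time_s: 17.4
position: [0.4974, -0.081, 0.0383]
tcp_rot: [-3.14, 0.003, -0.042]
force: [-5.8, 2.6, 3.4]
opening: -0.0
```

Call:
servo_tool([
  [0.001,0,0,0,0,0,-1],
  [0.002,0,0,0,0,0,-1],
  [0.003,0,0,0,0,0,-1],
  [0.004,0,0,0,0,0,-1],
  [0.004,0,0,0,0,0,-1],
])

```text
time_s: 17.9
position: [0.5007, -0.0809, 0.0383]
tcp_rot: [-3.139, 0.004, -0.042]
force: [-6.8, 3.5, 5.9]
opening: 0.0001
```

Call:
servo_tool([
  [-0.004,0,0,0,0,0,-1],
  [-0.008,0,0,0,0,0,-1],
  [-0.01,0,-0.001,0,0,0,-1],
  [-0.01,0,-0.002,0,0,0,-1],
])

```text
time_s: 18.3
position: [0.4931, -0.0823, 0.0407]
tcp_rot: [3.141, -0.001, -0.043]
force: [-0.2, 0.3, -0.3]
opening: -0.0002
```

Run:
```python
from cell import *;from h import *
o=get_obs();print(o["position"],o["tcp_rot"],o["force"],o["opening"])
c=capture("side")["image"][:,:,::-1].copy()
crop(c,330,160,50,50,14,"pics/s9.png")
```

```text
[ 0.49311473 -0.08226496  0.04066431] [ 3.14097587e+00 -1.17259801e-03 -4.27492557e-02] [-0.21762552  0.29979717 -0.26348266] -0.00022099097420198705
```

View pics/s9.png

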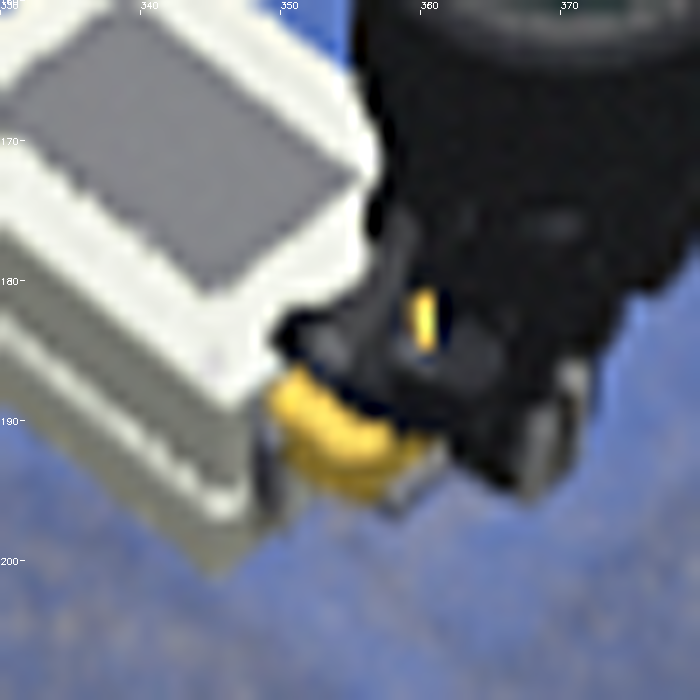

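Call:
servo_tool([
  [0.003,0,0,0,0,0,-1],
  [0.006,0,0,0,0,0,-1],
  [0.008,0,0,0,0,0,-1],
  [0.01,0,0,0,0,0,-1],
  [0.01,0,0,0,0,0,-1],
])

```text
time_s: 18.85
position: [0.5015, -0.0819, 0.0402]
tcp_rot: [-3.141, 0.002, -0.042]
force: [-3.7, 1.2, 3.1]
opening: -0.0
```

Call:
servo_tool([
  [0.001,0,0,0,0,0,-1],
  [0.002,0,0,0,0,0,-1],
  [0.003,0,0,0,0,0,-1],
  [0.004,0,0,0,0,0,-1],
  [0.004,0,0,0,0,0,-1],
])

```text
time_s: 19.35
position: [0.5072, -0.0822, 0.0404]
tcp_rot: [3.142, -0.001, -0.042]
force: [-0.7, 0.6, -1.2]
opening: 0.0
```

Call:
servo_tool([
  [0.001,0,0,0,0,0,-1],
  [0.002,0,0,0,0,0,-1],
  [0.003,0,0,0,0,0,-1],
  [0.003,0,0,0,0,0,-1],
  [0.003,0,0,0,0,0,-1],
])

```text
time_s: 19.85
position: [0.5077, -0.0822, 0.0403]
tcp_rot: [-3.141, 0.003, -0.042]
force: [-6.3, -0.6, 2.5]
opening: -0.0
```

Run:
```python
from cell import *;from h import *
o=get_obs();print(o["position"],o["force"])
c=capture("side")["image"][:,:,::-1].copy()
crop(c,330,160,50,50,14,"pics/s10.png")
```

```text
[ 0.50774335 -0.08221734  0.04032237] [-6.30902581 -0.61529811  2.50444179]
```

View pics/s10.png

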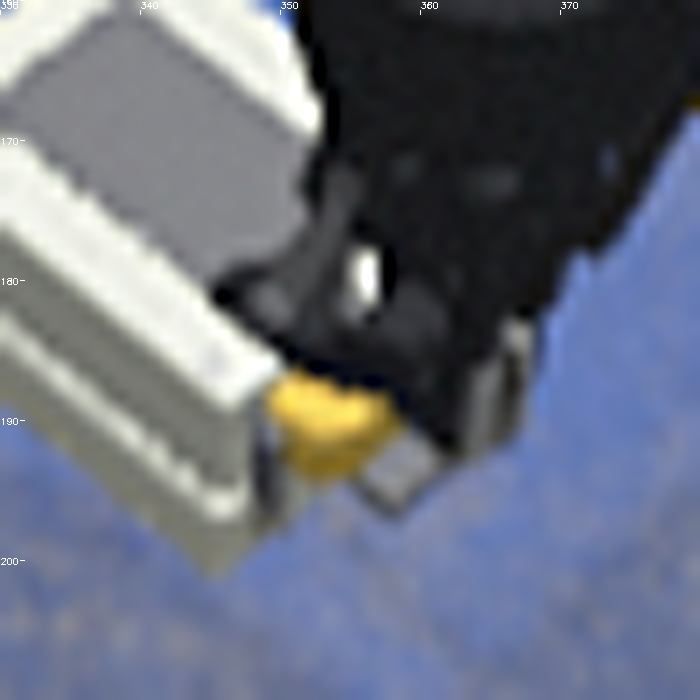

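Call:
servo_tool([
  [0.001,0,0,0,0,0,-1],
  [0.002,0,0,0,0,0,-1],
  [0.003,0,0,0,0,0,-1],
  [0.003,0,0,0,0,0,-1],
])

```text
time_s: 20.3
position: [0.5078, -0.0822, 0.0402]
tcp_rot: [-3.139, 0.008, -0.043]
force: [-11.3, 1.3, 8.4]
opening: 0.0004
```

Call:
servo_tool([
  [0.001,0,0,0,0,0,-1],
  [0.002,0,0,0,0,0,-1],
  [0.003,0,0,0,0,0,-1],
  [0.003,0,0,0,0,0,-1],
])

```text
time_s: 20.7
position: [0.508, -0.0821, 0.0401]
tcp_rot: [-3.138, 0.013, -0.044]
force: [-16.9, 0.5, 13.4]
opening: 0.0001
```

Solid now: 17 N with no further travel. Retreating straight back and then up to check.

Call:
servo_tool([
  [-0.004,0,0,0,0,0,-1],
  [-0.01,0,0,0,0,0,-1],
  [-0.02,0,0,0,0,0,-1],
  [-0.04,0,0,0,0,0,-1],
  [-0.06,0,0,0,0,0,-1],
])

```text
time_s: 21.2
position: [0.4562, -0.0807, 0.0407]
tcp_rot: [3.14, -0.003, -0.042]
force: [-0.2, 0.2, -1.1]
opening: 0.0001
```

Call:
servo_tool([
  [-0.02,0,-0.04,0,0,0,-1],
  [-0.03,0.03,-0.08,0,0,0,-1],
  [-0.03,0.06,-0.11,0,0,0,-1],
  [-0.03,0.1,-0.13,0,0,0,-1],
  [-0.03,0.14,-0.14,0,0,0,-1],
])

```text
time_s: 21.7
position: [0.4213, -0.2209, 0.1829]
tcp_rot: [3.139, -0.006, -0.041]
force: [1.1, -0.0, -0.2]
opening: -0.0004
```

Run:
```python
from cell import *;from h import *
o=get_obs();print(o["time_s"],o["position"],o["force"])
c=capture("side")["image"][:,:,::-1].copy()
crop(c,310,145,70,60,11,"pics/s11.png");cv2.imwrite("pics/side11.png",c)
c=capture("top")["image"][:,:,::-1].copy();crop(c,330,160,50,60,10,"pics/t11.png");cv2.imwrite("pics/top11.png",c)
```

```text
21.7 [ 0.42129397 -0.22093355  0.18291657] [ 1.14020474 -0.03324555 -0.23653759]
```

View pics/s11.png

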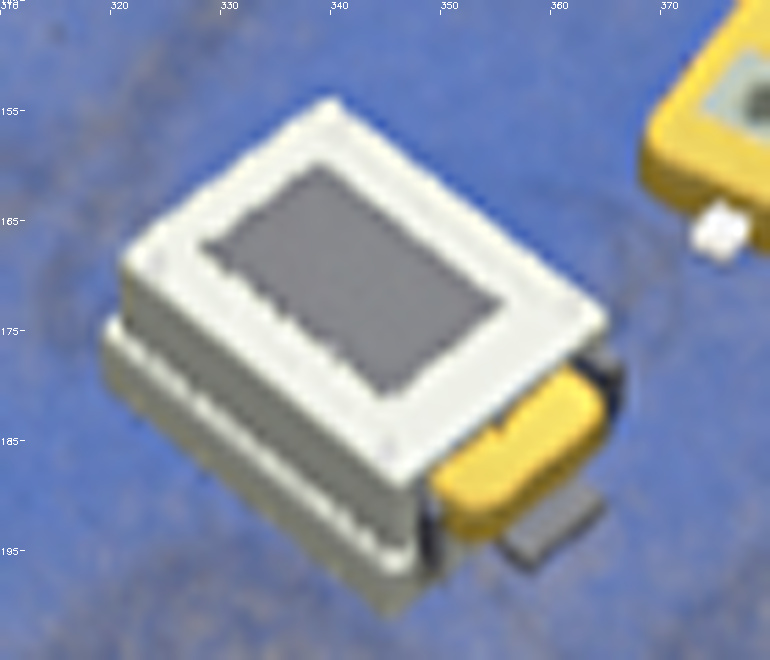

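View pics/t11.png

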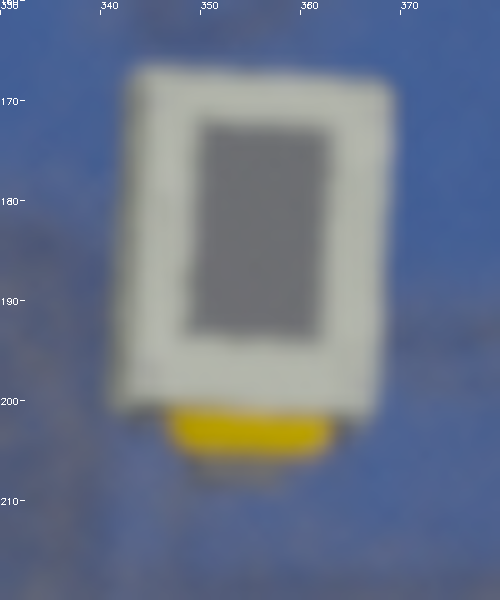

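Run:
```python
from h import *
for X in(185,250,315): print(px2w("top",330+X/10-.45,160+45.7-.45,.046))
for X,Y in[(472,515),(575,425),(600,410)]: print("side",px2w("side",310+X/11-.45,145+Y/11-.45,.048))
```

```text
[ 0.51513002 -0.06326765  0.046     ]
[ 0.51552592 -0.0839961   0.046     ]
[ 0.51592183 -0.10472545  0.046     ]
side [ 0.52120506 -0.05582809  0.048     ]
side [ 0.52099555 -0.09515653  0.048     ]
side [ 0.51948746 -0.10318188  0.048     ]
```

Level and straight, with the rear about 12 mm outside the mouth (7–29 expected). One gentle re-touch will show whether it sprang back.

Run:
```python
from cell import *;from h import *
o=get_obs();print(delta([.47,-.0808,.12],-.042,o),delta([.47,-.0808,.0405],-.042,o))
```

```text
(array([ 0.0412, -0.1483,  0.0624]), array([ 0.0077, -0.008 , -0.008 ])) (array([ 0.0405, -0.1489,  0.1419]), array([ 0.0077, -0.008 , -0.008 ]))
```

Call:
servo_tool([
  [0.01,-0.04,0.015,0,0,0,-1],
  [0.02,-0.08,0.03,0,0,0,-1],
  [0.025,-0.11,0.045,0,0,0,-1],
  [0.03,-0.14,0.06,0,0,0,-1],
  [0.03,-0.14,0.06,0,0,0,-1],
])

```text
time_s: 22.3
position: [0.4554, -0.0748, 0.1185]
tcp_rot: [-3.138, 0.003, -0.035]
force: [-0.5, -0.4, -0.1]
opening: -0.0001
```

Call:
servo_tool([
  [0,0,0,0,0,0,-1],
])

```text
time_s: 22.4
position: [0.4558, -0.0796, 0.1202]
tcp_rot: [3.141, -0.0, -0.04]
force: [0.2, -0.8, 0.6]
opening: 0.0
```

Run:
```python
from cell import *;from h import *
o=get_obs();print(o["position"],o["tcp_rot"],delta([.47,-.0806,.0405],-.042,o))
```

```text
[ 0.4558351  -0.07957751  0.12018536] [ 3.14120364e+00 -1.72819379e-04 -4.02913272e-02] (array([0.0142, 0.0004, 0.0797]), array([ 0.0004, -0.0002,  0.0017]))
```

Call:
servo_tool([
  [0,0,0.04,0,0,0,-1],
  [0,0,0.075,0,0,0.002,-1],
  [0.01,0,0.08,0,0,0.002,-1],
  [0.025,0,0.08,0,0,0.002,-1],
  [0.035,0,0.08,0,0,0.002,-1],
])

```text
time_s: 22.9
position: [0.493, -0.0834, 0.0416]
tcp_rot: [3.14, -0.003, -0.046]
force: [0.1, -0.5, 1.1]
opening: 0.0
```

Call:
servo_tool([
  [0.005,0,0,0,0,0,-1],
  [0.01,0,0,0,0,0,-1],
  [0.013,0,0,0,0,0,-1],
  [0.013,0,0,0,0,0,-1],
])

```text
time_s: 23.3
position: [0.504, -0.0822, 0.0408]
tcp_rot: [3.141, -0.001, -0.044]
force: [-0.6, 0.5, -0.8]
opening: -0.0
```

Call:
servo_tool([
  [0.001,0,0,0,0,0,-1],
  [0.002,0,0,0,0,0,-1],
  [0.002,0,0,0,0,0,-1],
])

```text
time_s: 23.6
position: [0.5056, -0.0824, 0.0404]
tcp_rot: [-3.142, 0.0, -0.044]
force: [0.1, -0.5, 0.2]
opening: 0.0004
```

Call:
servo_tool([
  [0.001,0,0,0,0,0,-1],
  [0.001,0,0,0,0,0,-1],
  [0.001,0,0,0,0,0,-1],
])

```text
time_s: 23.9
position: [0.5066, -0.0824, 0.0404]
tcp_rot: [-3.142, 0.0, -0.044]
force: [1.0, 0.2, 0.4]
opening: -0.0
```

Call:
servo_tool([
  [0.001,0,0,0,0,0,-1],
  [0.001,0,0,0,0,0,-1],
  [0.001,0,0,0,0,0,-1],
])

```text
time_s: 24.2
position: [0.5076, -0.0824, 0.0404]
tcp_rot: [-3.142, 0.0, -0.044]
force: [0.7, 0.3, 1.0]
opening: 0.0001
```

Call:
servo_tool([
  [0.001,0,0,0,0,0,-1],
  [0.002,0,0,0,0,0,-1],
  [0.002,0,0,0,0,0,-1],
])

```text
time_s: 24.5
position: [0.5077, -0.0824, 0.0403]
tcp_rot: [-3.141, 0.003, -0.045]
force: [-4.5, -0.4, 3.4]
opening: 0.0004
```

Call:
servo_tool([
  [0.001,0,0,0,0,0,-1],
  [0.003,0,0,0,0,0,-1],
  [0.003,0,0,0,0,0,-1],
])

```text
time_s: 24.8
position: [0.5078, -0.0822, 0.0401]
tcp_rot: [-3.139, 0.008, -0.045]
force: [-9.6, 0.3, 7.9]
opening: 0.0001
```

First contact came again at 0.5077 and was rigid at once, so it did not spring back. Retreating clear and making a last check.

Call:
servo_tool([
  [-0.003,0,0,0,0,0,-1],
  [-0.008,0,0,0,0,0,-1],
  [-0.02,0,0,0,0,0,-1],
  [-0.04,0,0,0,0,0,-1],
  [-0.06,0,0,0,0,0,-1],
])

```text
time_s: 25.3
position: [0.4534, -0.0802, 0.0406]
tcp_rot: [3.141, -0.002, -0.044]
force: [-0.3, 0.9, -0.3]
opening: -0.0001
```

Call:
servo_tool([
  [-0.02,0,-0.04,0,0,0,-1],
  [-0.03,0.03,-0.08,0,0,0,-1],
  [-0.03,0.06,-0.11,0,0,0,-1],
  [-0.03,0.1,-0.13,0,0,0,-1],
  [-0.03,0.1,-0.13,0,0,0,-1],
])

```text
time_s: 25.8
position: [0.4209, -0.1856, 0.174]
tcp_rot: [3.134, -0.01, -0.051]
force: [0.2, 0.4, -1.1]
opening: -0.0002
```

Run:
```python
from cell import *;from h import *
o=get_obs();print(o["time_s"],o["position"],o["force"])
c=capture("side")["image"][:,:,::-1].copy();cv2.imwrite("pics/side12.png",c)
c2=capture("top")["image"][:,:,::-1].copy()
a=cv2.imread("pics/side11.png");b=cv2.imread("pics/top11.png")
print(np.abs(c[170:200,340:370].astype(int)-a[170:200,340:370]).mean(),np.abs(c2[195:215,340:370].astype(int)-b[195:215,340:370]).mean())
```

```text
25.8 [ 0.42088413 -0.18560779  0.17403458] [ 0.2114789   0.39091491 -1.1228622 ]
0.9885185185185185 0.6372222222222222
```

View pics/side12.png

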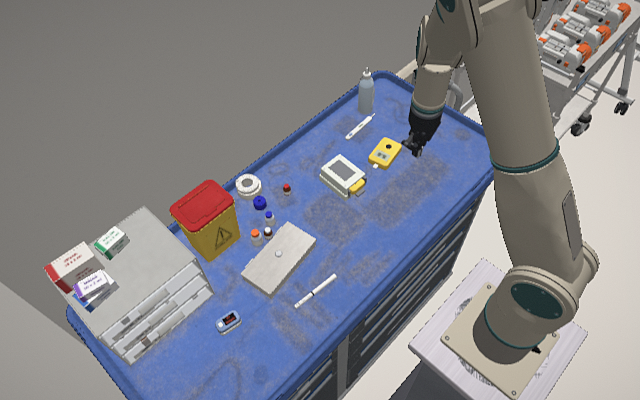

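The side picture shows the meter in the dock (its rear at (357,187)), the gripper clear of everything, and the other things where they were.

```bash
python3 -c "
from cell import *
print(finish_job())"
```

```text
the job is handed in; nothing more can be done
None
```

The smaller meter is in its docking sleeve, display up and tab end first, against the hidden stop. I released it, backed the arm clear and handed the job in at about 26 s; no verdict came back.

- **Insertion:** I gripped the meter near its rear, slid it about 40 mm in and released it. I then pushed it home from behind with the closed fingers.
- **One snag:** at the mouth it first caught on the floor edge at 9 to 10 N. I raised it 1.5 mm and it slid in.
- **At the stop:** sliding took up to about 7 N. It then stopped dead, with force rising to about 17 N and no further travel.
- **Re-touch:** I backed off and touched it again. First contact was at the same TCP position (x = 0.5077 m) and rigid at once, so it had not sprung back.
- **Last pictures:** the meter looks straight and level, with its rear roughly 10 to 15 mm outside the mouth (7 to 29 mm expected). The bystanders appear unmoved and the gripper touches nothing.
- **Uncertain:**
  - The two cameras disagreed by about 5 mm on where the meter's rear end is, so I relied on force for depth.
  - I could not read the contact's travel directly.
  - The upward force of 8 to 13 N on the tool during the final pushes is unexplained; it may be friction on the meter's rear or the fingertips on the tongue.

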